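# Check off the picked parts at the bins, in order

### The arm

A 6-joint arm with a two-finger parallel gripper is mounted at the origin on the work surface. World frame = base frame: x ahead of the robot, y to its left, z up, the work surface at z = 0. Lengths are in m, angles in rad, forces in N, time in s.
With the tool pointing down it reaches from about 0.375 to 0.9 m from the base axis. Payload 3.1 kg.
Tool frame: the origin (TCP) lies between the finger pads; the fingertips stand 22 mm ahead of it and the grasp point (between the pads) lies 3 mm ahead of it; z points along the fingers, y is the line along which they close (so a half turn about z gives the same grasp; the last joint's range is limited). The gripper opens to 87 mm and grips with 3 to 60 N. Pads are 19 mm wide; open, the fingers measure 117 mm over their backs; the gripper's body (75 mm by 190 mm) begins 51 mm behind the grasp point.
Start: joints at [1.099, 0.527, 1.433, -0, 1.181, -0.178], TCP at [0.18, 0.598, 0.245] pointing down, gripper open.
Joint ranges: [-3.08, 3.08], [-0.75, 2.2], [0.22, 2.44], [-1.43, 4.57], [0, 2.65], [-2.85, 2.85]. Speed limits (rad/s): [2.79, 2.79, 3.14, 3.14, 3.14, 3.14].

### API

Orientations are given as a unit quaternion [x, y, z, w].
In Python, from rig import get_obs, camera, get_calibration, hand_in, cut_out gives the robot as it stands.
- The arm moves only by the shell command python3 -m inch 'ROWS' [OPENING] [FORCE]. ROWS is JSON, one flat list of numbers, 6 for each row, row after row: the shift along the tool's x, y, z scaled (see below), then the turn, a rotation vector about the tool's x, y, z scaled (see below). A call has 1 to 20 rows; each row is the pose to reach, as a shift and turn from the pose commanded when the call began, along the tool's axes at that moment; what a row does not reach only later rows make up. The controller multiplies each number of a shift by 0.08 m and each number of a turn by 90 degrees. A row lasts 1/12 s, in which the tool goes at most 41.7 mm and 7.16 degrees, less where a joint would pass 70% of its speed; a pose out of reach is approached as far as the arm can. A call with a number of a shift or a turn outside -1 to 1 is refused whole. A call with a gripper value outside its range is refused whole. OPENING is the finger opening in mm, from 0 to 87, set as the call begins (- or left out, the last holds). The fingers move at their own pace and stop on an object; FORCE is the grip in N (left out, the last holds). Time passes only in rows, so rows that repeat a pose let the fingers close. It gives the time, the measured TCP pose, the force, the opening and the grip force at its end, in the units of the state.
- get_obs(): the state, without advancing time (a new reading comes with each control period).
- camera(name): name is "scene" or "side" or "wrist"; returns the picture (400x640x3 uint8, red, green, blue); there is no depth.
- get_calibration(name): a dict with "vertical_fov" (degrees; the focal length in pixels is half the picture's height over the tangent of half this angle, whatever the lens; pixels are square), "cx", "cy" (the principal point, pixels), "D" ([k1, k2, p1, p2, k3] as OpenCV has them; the pictures are not rectified), "T" (4x4, takes a point from camera to world coordinates). Camera axes: x right, y down, z forward; pixel columns grow to the right and rows downward; lengths in m; the calibration is good to about 2 mm. A picture is of the moment at which its call begins: read the wrist's pose just before it. get_calibration takes no time and is no camera call; for the wrist camera it gives the pose at the moment of the call.
- hand_in(): hands the job in; it is judged then, once.
Trained networks look in the newest picture that a camera, given by its name, has taken for a name from the list of things; names that differ only in an ending like _2 or _b are one class to them, and where a whole thing is asked for, a point or a joint stands for the part that bears it (a point fixed in the world has none). Each returns a list of dicts, best first, with "conf" (0 to 1); they miss things now and then, are a little off and sometimes report something else, mostly with a low value. They report only what shows in the picture. A call takes as long as a camera call.
- cut_out(camera, thing): "region" (400x640 bool, what is visible of it) and "bbox" ([left, top, right, bottom] in pixels, round what is visible of it).
The state is a dict: "time": time; "q": joint angles; "joint_velocities": joint speeds; "joint_torque": joint torques, N m; "position": TCP position; "tool_rot": TCP orientation; "ft_force": force on the tool from outside, world axes, zero at the start; "moment": the same for the moment, N m; "grip_width": finger opening in m; "grip_force": force on a finger pad.
Only numpy, scipy, OpenCV 4.12 (cv2) and the standard library are available. Lean on these libraries where they do the work, as an engineer would, in place of code of your own. Each camera call takes 0.05 s, during which the arm holds its last target. There are 200 camera calls.

### The job

Check off this kit's parts at the bins: press down the key in front of the yellow bin, then the blue bin's, then the red bin's, each gently and until it is well down; leave the green key up. Nothing needs picking up: do not lift, carry or shove the bins, and leave the loose parts and tools where they are.

Things in the scene. Friction and masses are not known exactly. Their poses are not given: they have to be found in the camera images.
- bin_yellow: The yellow open-fronted stacking bin of steel screws, with its check-off unit joined to its front; loose on the table, about 0.8 kg in all. Origin: on the table, straight under the centre of its key; z up, x points away from the key towards the bin's back (roughly away from the robot). The unit is a black block 60 (x) by 66 (y) by 30 mm high, centred on the origin; the bin reaches from x = 30 to 200 mm, 90 mm wide, its side walls 45 mm high in front and 75 mm farther back.
- key_yellow (a joint): Travel of the yellow key straight down, in m: 0 = up (starts within 1 mm of it), 0.014 = down on its stop. No spring: about 3 N moves it and it stays where it is left, so it never comes up again. 8 mm counts as pressed, over 4 mm is no longer up. The stop is cushioned: beyond it key and silver collar sink together and spring back, 5 N at first, 17 N at 5 mm, then rigid; 30 N is too hard.
- key_yellow_top (a point): Centre of the flat top of the yellow key, a round yellow cap of 32 mm diameter in a silver collar of 42 mm; 52 mm above the table when up (22 mm above its black block), 38 mm when fully down. The point moves with the key.
- bin_blue: The blue open-fronted stacking bin of brass nuts, with its check-off unit joined to its front; loose on the table, about 0.8 kg in all. Origin: on the table, straight under the centre of its key; z up, x points away from the key towards the bin's back (roughly away from the robot). The unit is a black block 60 (x) by 66 (y) by 30 mm high, centred on the origin; the bin reaches from x = 30 to 200 mm, 90 mm wide, its side walls 45 mm high in front and 75 mm farther back.
- key_blue (a joint): Travel of the blue key straight down, in m: 0 = up (starts within 1 mm of it), 0.014 = down on its stop. No spring: about 3 N moves it and it stays where it is left, so it never comes up again. 8 mm counts as pressed, over 4 mm is no longer up. The stop is cushioned: beyond it key and silver collar sink together and spring back, 5 N at first, 17 N at 5 mm, then rigid; 30 N is too hard.
- key_blue_top (a point): Centre of the flat top of the blue key, a round blue cap of 32 mm diameter in a silver collar of 42 mm; 52 mm above the table when up (22 mm above its black block), 38 mm when fully down. The point moves with the key.
- bin_red: The red open-fronted stacking bin of black plates, with its check-off unit joined to its front; loose on the table, about 0.8 kg in all. Origin: on the table, straight under the centre of its key; z up, x points away from the key towards the bin's back (roughly away from the robot). The unit is a black block 60 (x) by 66 (y) by 30 mm high, centred on the origin; the bin reaches from x = 30 to 200 mm, 90 mm wide, its side walls 45 mm high in front and 75 mm farther back.
- key_red (a joint): Travel of the red key straight down, in m: 0 = up (starts within 1 mm of it), 0.014 = down on its stop. No spring: about 3 N moves it and it stays where it is left, so it never comes up again. 8 mm counts as pressed, over 4 mm is no longer up. The stop is cushioned: beyond it key and silver collar sink together and spring back, 5 N at first, 17 N at 5 mm, then rigid; 30 N is too hard.
- key_red_top (a point): Centre of the flat top of the red key, a round red cap of 32 mm diameter in a silver collar of 42 mm; 52 mm above the table when up (22 mm above its black block), 38 mm when fully down. The point moves with the key.
- bin_green: The green open-fronted stacking bin of copper pins, with its check-off unit joined to its front; loose on the table, about 0.8 kg in all. Origin: on the table, straight under the centre of its key; z up, x points away from the key towards the bin's back (roughly away from the robot). The unit is a black block 60 (x) by 66 (y) by 30 mm high, centred on the origin; the bin reaches from x = 30 to 200 mm, 90 mm wide, its side walls 45 mm high in front and 75 mm farther back.
- key_green (a joint): Travel of the green key straight down, in m: 0 = up (starts within 1 mm of it), 0.014 = down on its stop. No spring: about 3 N moves it and it stays where it is left, so it never comes up again. 8 mm counts as pressed, over 4 mm is no longer up. The stop is cushioned: beyond it key and silver collar sink together and spring back, 5 N at first, 17 N at 5 mm, then rigid; 30 N is too hard.
- key_green_top (a point): Centre of the flat top of the green key, a round green cap of 32 mm diameter in a silver collar of 42 mm; 52 mm above the table when up (22 mm above its black block), 38 mm when fully down. The point moves with the key.
- spacer: Brass turned spacer, loose, standing between the keys; 32 mm diameter, 42 mm tall; origin at the centre of its foot, z up.
- sleeve: Steel sleeve, loose, standing on end between the keys; 32 mm outside, 22 mm inside, 36 mm tall; origin at the centre of its foot, z up.
- bracket: Aluminium angle bracket, loose, between the keys; foot 30 by 30 mm, 36 mm tall; origin under the centre of its foot, z up.
- screwdriver: Green-handled screwdriver, 190 mm long, lying on the table nearer the robot than the keys, on its left; origin about mid-length under it, x towards the tip.
- wrench: Steel wrench, 160 mm long, lying on the table nearer the robot than the keys, on its right; origin about mid-length under it, x towards the jaw.
- cup: Grey plastic cup, 64 mm diameter, 50 mm tall, empty, standing at the robot's left; origin at the centre of its foot, z up.

How it is judged:
On the way, in this order (a step that is already met when the one before it is completed fails the run):
1. the yellow key is down, and blue and red and green still up (value of joint key_yellow above 0.008 m and value of joint each of key_blue, key_red, key_green below 0.004 m), for 0.1 s.
2. the blue key is down, yellow too, and red and green still up (value of joint each of key_yellow, key_blue above 0.008 m and value of joint each of key_red, key_green below 0.004 m), for 0.1 s.
3. the red key is down, yellow and blue too, and green still up (value of joint each of key_yellow, key_blue, key_red above 0.008 m and value of joint key_green below 0.004 m), for 0.1 s.
At the end, for the whole second after the job is handed in: The yellow, blue and red keys are each more than 8 mm down, pressed in that order, the green key is less than 4 mm down, and every bin, loose part and tool is at rest within 20 mm of where it started (all of step 3 and distance of each of bin_yellow, bin_blue, bin_red, bin_green, spacer, sleeve, bracket, screwdriver, wrench, cup from where it was at the start of the episode below 0.02 m and linear speed of each of bin_yellow, bin_blue, bin_red, bin_green below 0.02 m/s); the robot touches nothing.
It fails at once if the green key is pressed (4 mm or more) (value of joint key_green above 0.004 m).
It fails at once if a bin or its key is pushed with more than 30 N (contact force between the fingers and bin_yellow above 30 N or contact force between the fingers and bin_blue above 30 N or contact force between the fingers and bin_red above 30 N or contact force between the fingers and bin_green above 30 N).
It fails at once if a bin is lifted, tipped (0.15 rad) or shoved more than 20 mm (distance of any of bin_yellow, bin_blue, bin_red, bin_green from where it was at the start of the episode above 0.02 m or angle between any of bin_yellow, bin_blue, bin_red, bin_green's own z axis and vertical above 0.15 rad or height (world z) of any of bin_yellow, bin_blue, bin_red, bin_green above 0.008 m).
It fails at once if a loose part or tool is moved more than 20 mm or lifted (distance of any of spacer, sleeve, bracket, screwdriver, wrench, cup from where it was at the start of the episode above 0.02 m).
It fails at once if a standing part is knocked over (0.4 rad) (angle between any of spacer, sleeve, bracket, cup's own z axis and vertical above 0.4 rad).
It also fails if it takes over 45 s, if anything falls off the work surface, if the arm or the gripper's body presses on something with over 40 N, if the wrist force passes 120 N, or if a joint passes its speed limit or range.

## Working session

There is one attempt and no reset: what is moved stays moved. The work goes in short steps, Python scripts to look and compute and a shell command to move; the robot and the scene stay as the last step left them, time stands still between calls to the robot, and variables do not carry over. Pictures are saved under pics/ and viewed, at most 10 in all, crops included, and the job is handed in when it is done.

```bash
mkdir -p pics; cat > h.py <<'E'
import numpy as np, cv2
from rig import *
def ray(c,uv):
    K=np.eye(3);f=200/np.tan(np.radians(c["vertical_fov"])/2)
    K[0,0]=K[1,1]=f;K[0,2]=c["cx"];K[1,2]=c["cy"]
    p=cv2.undistortPoints(np.array([[uv]],float),K,np.array(c["D"],float))[0,0]
    T=np.array(c["T"]);return T[:3,3],T[:3,:3]@np.array([p[0],p[1],1])
def onz(c,uv,z):
    o,d=ray(c,uv);return o+d*(z-o[2])/d[2]
E
python3 - <<'E'
from h import *
o=get_obs();print(o["time"],o["position"],o["tool_rot"],o["ft_force"])
for n in ["scene","side"]:
    c=get_calibration(n);im=camera(n);cv2.imwrite(f"pics/{n}0.png",im[:,:,::-1])
    print(n,np.round(c["T"],3)[:3,3])
    for k in ["yellow","blue","red","green"]:
        for r in cut_out(n,f"key_{k}_top")[:2]:
            b=r["bbox"];print(k,round(r["conf"],2),b,r["region"].sum())
            ys,xs=np.nonzero(r["region"]); print("  centroid",xs.mean(),ys.mean(),onz(c,(xs.mean(),ys.mean()),.052).round(4))
E
```

```text
0.0 [0.18004687 0.59778568 0.24358099] [ 1.45872682e-01  9.89302777e-01 -1.03029226e-03 -3.38490664e-04] [-0.3549259   0.84654798  0.06222233]
scene [ 1.041 -0.521  0.797]
yellow 0.46 [177.8, 285.9, 195.7, 303.1] 229
  centroid 182.88646288209608 293.90829694323145 [ 0.454  -0.2999  0.052 ]
green 0.6 [240.2, 240.3, 253.4, 253.4] 152
  centroid 247.1315789473684 245.57236842105263 [ 0.4427 -0.1129  0.052 ]
side [ 0.209 -0.892  1.018]
yellow 0.5 [343.7, 303.4, 358.5, 317.8] 129
  centroid 351.1937984496124 310.1782945736434 [ 0.4408 -0.3048  0.052 ]
blue 0.59 [304.6, 167.0, 319.0, 173.7] 83
  centroid 312.4457831325301 169.36144578313252 [0.4895 0.2917 0.052 ]
red 0.54 [329.9, 199.6, 342.4, 210.7] 90
  centroid 336.3 204.56666666666666 [0.5187 0.0909 0.052 ]
green 0.7 [237.7, 183.9, 290.3, 191.1] 212
  centroid 272.1556603773585 187.41981132075472 [0.3314 0.2334 0.052 ]
green 0.62 [324.7, 250.6, 336.3, 262.6] 104
  centroid 327.96153846153845 257.4519230769231 [ 0.4311 -0.1173  0.052 ]
```

View pics/scene0.png

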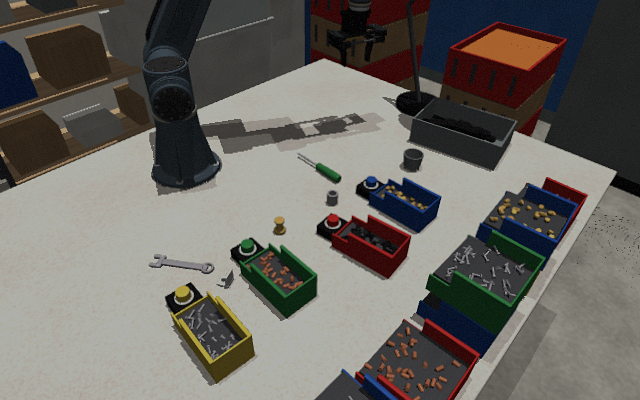

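View pics/side0.png

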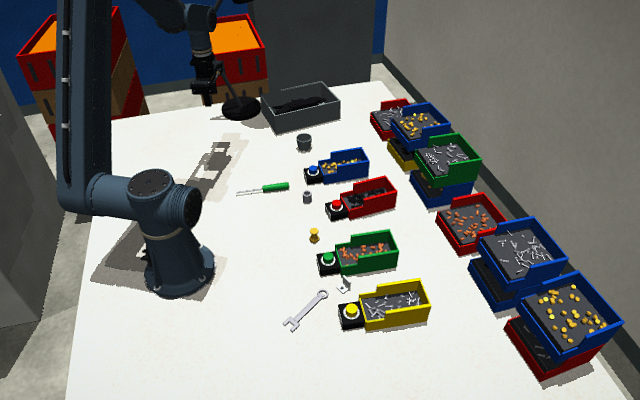

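Scene picture: the keys stand at yellow (183,293), green (248,244), red (333,219) and blue (372,182). Side picture: (351,310), (328,258), (336,204) and (313,171). These agree with the network hits, except for one green hit that is really the screwdriver. I'll square the tool, close the fingers and travel to yellow.

```bash
python3 -m inch '[0,0,0,0,0,-0.187,0,0,0,0,0,-0.187,0,0,0,0,0,-0.187,0,0,0,0,0,-0.187]' 0 20
python3 -m inch '[-1,-1,0,0,0,0,-1,-1,0,0,0,0,-1,-1,0,0,0,0,-1,-1,0,0,0,0]'
```

```text
time: 0.83
position: [0.1804, 0.5984, 0.2446]
tool_rot: [-0.001, 1.0, -0.0, -0.0]
ft_force: [-0.5, -0.4, 0.0]
grip_width: 0.0678
grip_force: 0.0
time: 1.17
position: [0.2639, 0.515, 0.2445]
tool_rot: [0.002, 1.0, -0.001, 0.001]
ft_force: [-0.8, 0.4, 0.1]
grip_width: 0.0419
grip_force: 0.0
```

```bash
python3 -m inch '[-1,-1,0,0,0,0,-1,-1,0,0,0,0,-1,-1,0,0,0,0,-1,-1,0,0,0,0]' | grep pos
python3 -m inch '[-1,-1,0,0,0,0,-1,-1,0,0,0,0,-1,-1,0,0,0,0,-1,-1,0,0,0,0]' | grep pos
python3 -m inch '[0,-1,0,0,0,0,0,-1,0,0,0,0,0,-1,0,0,0,0]' | grep pos
python3 -m inch '[0,-1,0,0,0,0,0,-1,0,0,0,0,0,-1,0,0,0,0]' | grep pos
python3 -m inch '[0,-1,0,0,0,0,0,-1,0,0,0,0,0,-1,0,0,0,0]' | grep pos
python3 -m inch '[0,-1,0,0,0,0,0,-1,0,0,0,0,0,-1,0,0,0,0]' | grep pos
python3 -m inch '[0,-1,0,0,0,0,0,-1,0,0,0,0,0,-1,0,0,0,0]' | grep pos
python3 -m inch '[0,-1,0,0,0,0,0,-1,0,0,0,0,0,-1,0,0,0,0]' | grep pos
python3 -m inch '[0,-1,0,0,0,0,0,-1,0,0,0,0,0,-1,0,0,0,0]' | grep pos
python3 -m inch '[0,-1,0,0,0,0,0,-1,0,0,0,0,0,-1,0,0,0,0,0,-1,0,0,0,0]'
cat > look.py <<'E'
from h import *; import sys
o=get_obs();c=get_calibration("wrist");im=camera("wrist");cv2.imwrite(f"pics/{sys.argv[1]}.png",im[:,:,::-1])
p=np.array(o["position"]);print(o["time"],p.round(4),o["ft_force"])
for k in sys.argv[2:]:
    for r in cut_out("wrist",f"key_{k}_top")[:2]:
        ys,xs=np.nonzero(r["region"]);u=(xs.mean(),ys.mean());b=r["bbox"]
        for z in (.052,.038):
            w=onz(c,u,z);l=onz(c,(b[0],u[1]),z);rr=onz(c,(b[2],u[1]),z)
            print(k,round(r["conf"],2),np.round(u),np.round(b),"z",z,w.round(4),"width",np.linalg.norm(l-rr).round(4),"inch xy",((w-p)*[-1,1,0]/.08).round(3)[:2])
E
python3 look.py w1 yellow
```

```text
position: [0.3442, 0.4358, 0.2448]
position: [0.4246, 0.3563, 0.2449]
position: [0.419, 0.2747, 0.2441]
position: [0.4199, 0.1952, 0.2445]
position: [0.4213, 0.1154, 0.2447]
position: [0.4225, 0.0352, 0.245]
position: [0.4235, -0.0453, 0.2451]
position: [0.4241, -0.1259, 0.2452]
position: [0.4244, -0.2064, 0.2453]
time: 3.92
position: [0.4226, -0.2814, 0.2444]
tool_rot: [0.001, 1.0, 0.0, 0.001]
ft_force: [-0.9, 0.2, -0.3]
grip_width: 0.0005
grip_force: 0.0
3.9167 [ 0.4226 -0.2814  0.2444] [-0.92157791  0.24698008 -0.26193156]
yellow 0.79 [305. 201.] [290. 186. 318. 216.] z 0.052 [ 0.4403 -0.2964  0.052 ] width 0.0297 inch xy [-0.221 -0.187]
yellow 0.79 [305. 201.] [290. 186. 318. 216.] z 0.038 [ 0.4446 -0.297   0.038 ] width 0.0309 inch xy [-0.275 -0.195]
yellow 0.34 [391. 204.] [376. 185. 409. 225.] z 0.052 [ 0.4438 -0.2039  0.052 ] width 0.0355 inch xy [-0.265  0.969]
yellow 0.34 [391. 204.] [376. 185. 409. 225.] z 0.038 [ 0.4482 -0.2007  0.038 ] width 0.037 inch xy [-0.32   1.009]
```

View pics/w1.png

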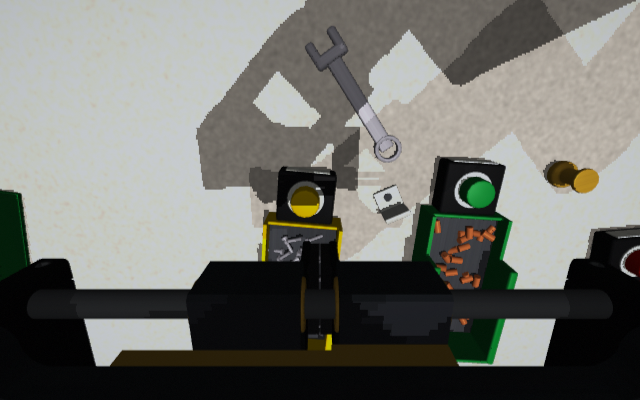

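The yellow cap sits at (305,201), 30 mm wide at the key height. The 0.34 hit at (391,204) is the bracket. The fingers are closed.

```bash
python3 -m inch '[-0.22,-0.19,0,0,0,0,-0.22,-0.19,0.5,0,0,0,-0.22,-0.19,1,0,0,0,-0.22,-0.19,1,0,0,0]' | grep pos
python3 -m inch '[0,0,0.9,0,0,0,0,0,0.9,0,0,0,0,0,0.9,0,0,0,0,0,0.9,0,0,0,0,0,0.9,0,0,0]'
python3 look.py w2 yellow
```

```text
position: [0.4357, -0.2906, 0.158]
time: 4.77
position: [0.44, -0.2966, 0.0948]
tool_rot: [-0.001, 1.0, -0.001, 0.001]
ft_force: [0.8, -0.4, -0.1]
grip_width: 0.0006
grip_force: 0.0
4.7667 [ 0.44   -0.2966  0.0948] [ 0.84289206 -0.41628181 -0.05019339]
yellow 0.61 [318. 234.] [297. 215. 343. 260.] z 0.052 [ 0.4325 -0.297   0.052 ] width 0.0279 inch xy [ 0.093 -0.005]
yellow 0.61 [318. 234.] [297. 215. 343. 260.] z 0.038 [ 0.4384 -0.2971  0.038 ] width 0.0301 inch xy [ 0.019 -0.005]
```

View pics/w2.png

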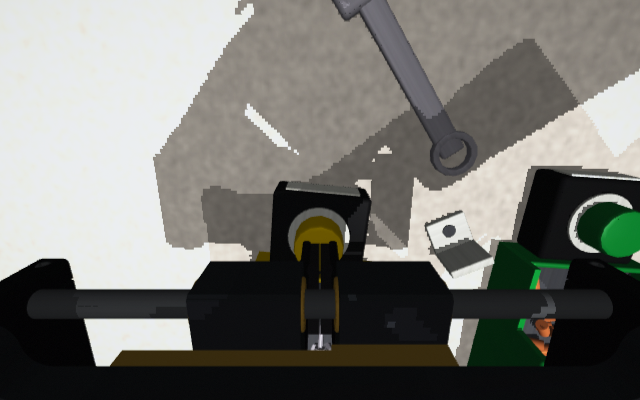

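The picture fits: the cap's width is centred at column 320 and its near rim at row 215 puts the centre near x=0.437. Pressing slowly.

```bash
python3 -m inch '[0.02,0,0.1,0,0,0,0.02,0,0.2,0,0,0,0.02,0,0.22,0,0,0,0.02,0,0.25,0,0,0,0.02,0,0.28,0,0,0,0.02,0,0.31,0,0,0,0.02,0,0.34,0,0,0]'
python3 -m inch '[0,0,0.02,0,0,0,0,0,0.04,0,0,0,0,0,0.06,0,0,0,0,0,0.06,0,0,0]'
```

```text
time: 5.45
position: [0.4368, -0.2963, 0.0652]
tool_rot: [-0.0, 1.0, 0.0, -0.0]
ft_force: [-1.3, 0.9, 2.7]
grip_width: 0.0005
grip_force: 1.6
time: 5.78
position: [0.4368, -0.2963, 0.0603]
tool_rot: [-0.001, 1.0, 0.0, -0.0]
ft_force: [-2.6, 1.0, 4.7]
grip_width: 0.0005
grip_force: 2.4
```

Yellow is down: the tip is at 38 mm with about 4.7 N. I'll lift, check it, and travel to blue.

```bash
python3 -m inch '[0,0,-0.2,0,0,0,0,0,-0.6,0,0,0,0,0,-1,0,0,0,0,0,-1,0,0,0]' | grep -E 'pos|ft'
python3 -m inch '[0.35,0,-1,0,0,0,0.35,0,-1,0,0,0,0.35,0,-1,0,0,0,0.35,0,-1,0,0,0]' | grep pos
python3 look.py w3 yellow
for i in 1; do python3 -m inch '[-1,1,0,0,0,0,-1,1,0,0,0,0,-1,1,0,0,0,0,-1,1,0,0,0,0]' | grep pos; done
python3 -m inch '[0,1,0,0,0,0,0,1,0,0,0,0,0,1,0,0,0,0]' | grep pos
python3 -m inch '[0,1,0,0,0,0,0,1,0,0,0,0,0,1,0,0,0,0]' | grep pos
python3 -m inch '[0,1,0,0,0,0,0,1,0,0,0,0,0,1,0,0,0,0]' | grep pos
python3 -m inch '[0,1,0,0,0,0,0,1,0,0,0,0,0,1,0,0,0,0]' | grep pos
python3 -m inch '[0,1,0,0,0,0,0,1,0,0,0,0,0,1,0,0,0,0]' | grep pos
python3 -m inch '[0.2,1,0,0,0,0,0.2,1,0,0,0,0,0.2,1,0,0,0,0,0.2,1,0,0,0,0,0.2,1,0,0,0,0]' | grep pos
python3 look.py w4 blue red
```

```text
position: [0.4405, -0.2996, 0.1455]
ft_force: [0.1, -0.5, 0.9]
position: [0.4102, -0.298, 0.2224]
6.45 [ 0.4102 -0.298   0.2224] [0.37779913 0.43995678 0.02033947]
yellow 0.7 [321. 216.] [305. 203. 332. 228.] z 0.052 [ 0.4374 -0.2967  0.052 ] width 0.0274 inch xy [-0.339  0.016]
yellow 0.7 [321. 216.] [305. 203. 332. 228.] z 0.038 [ 0.4424 -0.2967  0.038 ] width 0.0287 inch xy [-0.402  0.017]
position: [0.4919, -0.2125, 0.2186]
position: [0.4862, -0.1299, 0.2182]
position: [0.4865, -0.051, 0.2187]
position: [0.4871, 0.0282, 0.2191]
position: [0.4879, 0.1078, 0.2194]
position: [0.4887, 0.1876, 0.2195]
position: [0.4727, 0.2623, 0.2196]
8.55 [0.4727 0.2623 0.2196] [-0.4353341   0.25812989  0.33051166]
blue 0.95 [361. 209.] [344. 191. 380. 225.] z 0.052 [0.4901 0.3041 0.052 ] width 0.0367 inch xy [-0.217  0.522]
blue 0.95 [361. 209.] [344. 191. 380. 225.] z 0.038 [0.4947 0.306  0.038 ] width 0.0383 inch xy [-0.275  0.545]
red 0.65 [171. 234.] [154. 216. 192. 255.] z 0.052 [0.518  0.1103 0.052 ] width 0.0381 inch xy [-0.567 -1.901]
red 0.65 [171. 234.] [154. 216. 192. 255.] z 0.038 [0.5239 0.1033 0.038 ] width 0.0399 inch xy [-0.64  -1.987]
```

```bash
python3 -c "
import cv2,numpy as np
a=cv2.imread('pics/w3.png')[100:400,100:500];b=cv2.imread('pics/w4.png')[100:400,100:500]
cv2.imwrite('pics/m1.png',np.hstack([a,b]))"
```

```text
(no output)
```

View pics/m1.png

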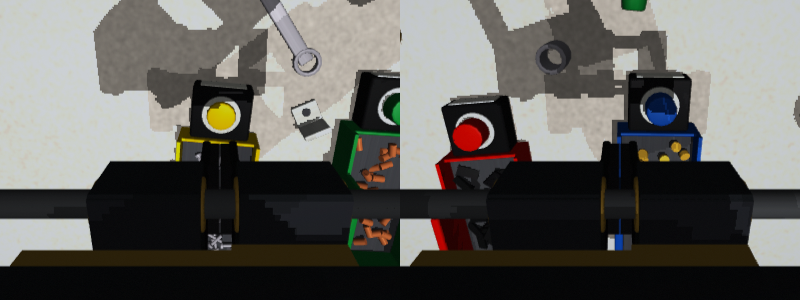

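Left half: the yellow cap is sunk flush with its collar. Right half: blue is up at about (361,209), and red is up at about (170,236). I'll move over blue and look from closer.

```bash
python3 -m inch '[-0.22,0.53,0,0,0,0,-0.22,0.53,0.5,0,0,0,-0.22,0.53,1,0,0,0,-0.22,0.53,1,0,0,0,-0.22,0.53,1,0,0,0]' | grep pos
python3 look.py w5 blue
python3 -m inch '[0,0,0.5,0,0,0,0,0,0.5,0,0,0,0,0,0.5,0,0,0,0,0,0.5,0,0,0]'
python3 look.py w6 blue
python3 -c "
import cv2,numpy as np
a=cv2.imread('pics/w5.png')[100:400,100:500];b=cv2.imread('pics/w6.png')[100:400,100:500]
cv2.imwrite('pics/m2.png',np.hstack([a,b]))"
```

```text
position: [0.4888, 0.3041, 0.1384]
9.1167 [0.4888 0.3041 0.1384] [ 0.09315937 -0.04477446  0.9904817 ]
blue 0.71 [320. 222.] [297. 198. 343. 244.] z 0.052 [0.4896 0.3049 0.052 ] width 0.0342 inch xy [-0.011  0.01 ]
blue 0.71 [320. 222.] [297. 198. 343. 244.] z 0.038 [0.4948 0.3049 0.038 ] width 0.0363 inch xy [-0.076  0.01 ]
time: 9.55
position: [0.4914, 0.3061, 0.1031]
tool_rot: [-0.0, 1.0, 0.001, 0.002]
ft_force: [0.5, -0.6, -0.2]
grip_width: 0.0004
grip_force: 0.0
9.55 [0.4914 0.3061 0.1031] [ 0.51967312 -0.64584787 -0.19876822]
blue 0.66 [316. 230.] [292. 207. 344. 256.] z 0.052 [0.4846 0.3046 0.052 ] width 0.0329 inch xy [ 0.084 -0.018]
blue 0.66 [316. 230.] [292. 207. 344. 256.] z 0.038 [0.4903 0.3045 0.038 ] width 0.0353 inch xy [ 0.013 -0.019]
```

View pics/m2.png

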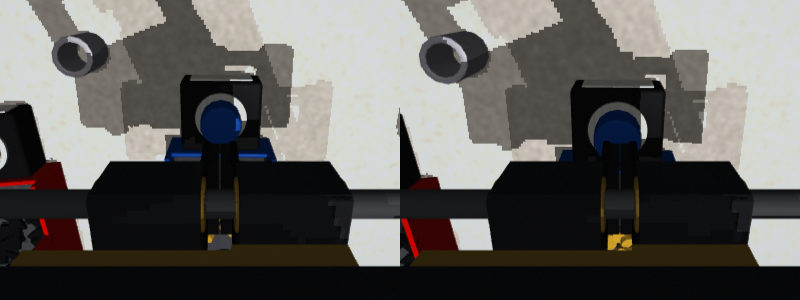

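The blue cap is centred at (0.489, 0.305), with the fingers over it. Pressing.

```bash
python3 -m inch '[0.02,-0.01,0.15,0,0,0,0.02,-0.01,0.28,0,0,0,0.02,-0.01,0.32,0,0,0,0.02,-0.01,0.35,0,0,0,0.02,-0.01,0.38,0,0,0,0.02,-0.01,0.41,0,0,0,0.02,-0.01,0.44,0,0,0]'
python3 -m inch '[0,0,0.02,0,0,0,0,0,0.04,0,0,0,0,0,0.06,0,0,0,0,0,0.06,0,0,0]'
```

```text
time: 10.23
position: [0.4885, 0.305, 0.0656]
tool_rot: [-0.001, 1.0, -0.0, -0.0]
ft_force: [-1.5, -0.9, 3.3]
grip_width: 0.0005
grip_force: 1.6
time: 10.57
position: [0.4885, 0.3051, 0.0604]
tool_rot: [-0.0, 1.0, -0.0, -0.0]
ft_force: [-2.2, -0.9, 4.2]
grip_width: 0.0003
grip_force: 2.3
```

```bash
python3 -m inch '[0,0,-0.2,0,0,0,0,0,-0.6,0,0,0,0,0,-1,0,0,0,0,0,-1,0,0,0]' | grep -E 'pos|ft'
python3 -m inch '[0.35,0,-1,0,0,0,0.35,0,-1,0,0,0,0.35,0,-1,0,0,0,0.35,0,-1,0,0,0]' | grep pos
python3 look.py w7 blue
python3 -m inch '[-0.4,-1,0,0,0,0,-0.4,-1,0,0,0,0,-0.4,-1,0,0,0,0,-0.4,-1,0,0,0,0]' | grep pos
python3 -m inch '[0,-1,0,0,0,0,0,-1,0,0,0,0,0,-1,0,0,0,0]' | grep pos
python3 -m inch '[0,-0.55,0,0,0,0,0,-0.55,0,0,0,0,0,-0.55,0,0,0,0,0,-0.55,0,0,0,0]' | grep pos
python3 look.py w8 red
python3 -c "
import cv2,numpy as np
a=cv2.imread('pics/w7.png')[100:400,100:500];b=cv2.imread('pics/w8.png')[100:400,100:500]
cv2.imwrite('pics/m3.png',np.hstack([a,b]))"
```

```text
position: [0.4929, 0.3068, 0.1459]
ft_force: [1.2, 0.4, 0.1]
position: [0.4619, 0.3059, 0.2227]
11.2333 [0.4619 0.3059 0.2227] [-0.7201789   0.19171544 -0.06652955]
blue 0.69 [318. 214.] [305. 200. 331. 230.] z 0.052 [0.4872 0.3053 0.052 ] width 0.0272 inch xy [-0.316 -0.007]
blue 0.69 [318. 214.] [305. 200. 331. 230.] z 0.038 [0.4921 0.3053 0.038 ] width 0.0284 inch xy [-0.378 -0.007]
position: [0.4934, 0.2229, 0.2187]
position: [0.4921, 0.1411, 0.2191]
position: [0.4924, 0.1019, 0.2199]
12.25 [0.4924 0.1019 0.2199] [-0.69496638  0.35149318 -0.08833845]
red 0.74 [321. 217.] [306. 200. 336. 235.] z 0.052 [0.519  0.1046 0.052 ] width 0.0299 inch xy [-0.332  0.034]
red 0.74 [321. 217.] [306. 200. 336. 235.] z 0.038 [0.524  0.1047 0.038 ] width 0.0313 inch xy [-0.395  0.035]
```

View pics/m3.png

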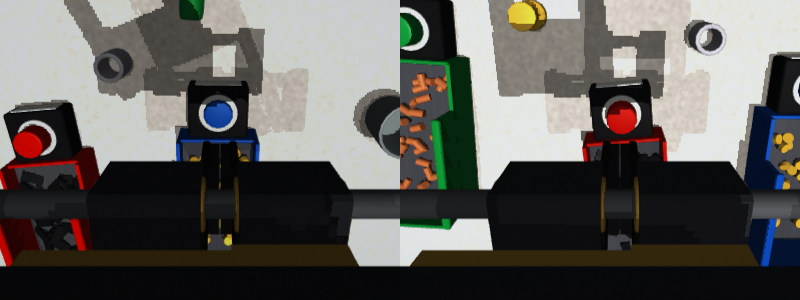

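The blue cap is now flush with its collar (left half). Red is up at about (321,217) in the right half, 30 mm wide. Moving over red and lowering.

```bash
python3 -m inch '[-0.33,0.03,0,0,0,0,-0.33,0.03,0.5,0,0,0,-0.33,0.03,1,0,0,0,-0.33,0.03,1,0,0,0,-0.33,0.03,1,0,0,0]' | grep pos
python3 look.py w9 red
python3 -m inch '[0,0,0.5,0,0,0,0,0,0.5,0,0,0,0,0,0.5,0,0,0,0,0,0.5,0,0,0]'
python3 look.py w10 red
```

```text
position: [0.5171, 0.1047, 0.1385]
12.7667 [0.5171 0.1047 0.1385] [ 0.58492639 -0.31291476  0.14578534]
red 0.69 [319. 223.] [298. 203. 342. 247.] z 0.052 [0.5185 0.1045 0.052 ] width 0.0331 inch xy [-0.018 -0.002]
red 0.69 [319. 223.] [298. 203. 342. 247.] z 0.038 [0.5237 0.1045 0.038 ] width 0.0351 inch xy [-0.083 -0.003]
time: 13.2
position: [0.5203, 0.1036, 0.103]
tool_rot: [-0.001, 1.0, -0.0, 0.002]
ft_force: [0.4, -0.1, -0.0]
grip_width: 0.0004
grip_force: 0.0
13.2 [0.5203 0.1036 0.103 ] [ 0.40571798 -0.08948441 -0.04708186]
red 0.68 [320. 229.] [295. 209. 346. 255.] z 0.052 [0.5133 0.1045 0.052 ] width 0.0323 inch xy [0.088 0.01 ]
red 0.68 [320. 229.] [295. 209. 346. 255.] z 0.038 [0.519  0.1045 0.038 ] width 0.0347 inch xy [0.016 0.011]
```

```bash
python3 -m inch '[0.02,0.01,0.15,0,0,0,0.02,0.01,0.28,0,0,0,0.02,0.01,0.32,0,0,0,0.02,0.01,0.35,0,0,0,0.02,0.01,0.38,0,0,0,0.02,0.01,0.41,0,0,0,0.02,0.01,0.44,0,0,0]'
python3 -m inch '[0,0,0.02,0,0,0,0,0,0.04,0,0,0,0,0,0.06,0,0,0,0,0,0.06,0,0,0]'
python3 -m inch '[0,0,-0.2,0,0,0,0,0,-0.6,0,0,0,0,0,-1,0,0,0,0,0,-1,0,0,0]' | grep -E 'pos|ft'
python3 -m inch '[0.35,0,-1,0,0,0,0.35,0,-1,0,0,0,0.35,0,-1,0,0,0,0.35,0,-1,0,0,0,0.35,0,-1,0,0,0,0.35,0,-1,0,0,0]'
python3 look.py w11 red
python3 -c "
from h import *
cv2.imwrite('pics/side1.png',camera('side')[:,:,::-1])
a=cv2.imread('pics/w11.png')[100:400,100:500];b=cv2.imread('pics/side1.png')[100:400,150:550]
cv2.imwrite('pics/m4.png',np.hstack([a,b]))"
```

```text
time: 13.88
position: [0.5176, 0.1043, 0.0656]
tool_rot: [-0.001, 1.0, -0.0, 0.0]
ft_force: [-1.4, -0.7, 3.4]
grip_width: 0.0006
grip_force: 1.6
time: 14.22
position: [0.5176, 0.1043, 0.0604]
tool_rot: [-0.0, 1.0, -0.0, -0.0]
ft_force: [-1.3, 0.0, 5.3]
grip_width: 0.0005
grip_force: 2.3
position: [0.5216, 0.1044, 0.1452]
ft_force: [1.2, 0.8, 0.4]
time: 15.05
position: [0.4892, 0.1042, 0.2193]
tool_rot: [-0.0, 1.0, 0.0, -0.001]
ft_force: [0.6, -0.6, 0.7]
grip_width: 0.0004
grip_force: 0.0
15.05 [0.4892 0.1042 0.2193] [ 0.64791807 -0.57797909  0.71924739]
red 0.81 [320. 218.] [307. 201. 336. 232.] z 0.052 [0.5158 0.1049 0.052 ] width 0.0295 inch xy [-0.333  0.009]
red 0.81 [320. 218.] [307. 201. 336. 232.] z 0.038 [0.5208 0.105  0.038 ] width 0.0308 inch xy [-0.395  0.009]
```

View pics/m4.png

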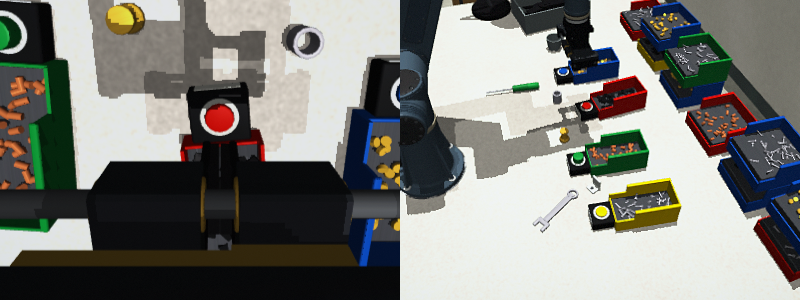

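The red cap is flush with its collar at (218,118). In the side view yellow, blue and red are down, green is up, and nothing else has moved.

```bash
python3 -c "
from rig import hand_in
print(hand_in())"
```

```text
the job is handed in; nothing more can be done
None
```

I pressed the yellow, blue and red keys down in that order, each at about 5 N or less, left green up, saw nothing else moved in the last pictures, and handed the job in at about 15 s; no verdict came back.

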